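Gauge the lamp feet and sort out the second

TASK

Two fired clay lamp feet stand on the grey board; in one of them the bushing inside has shrunk too tight, which cannot be seen from outside. Take the pin gauge by its blue handle, try it in the hole of each foot with a light press, and leave it standing fully home in the foot that takes it, without shifting that foot. Set the foot that stopped the gauge upright and gently in the black tray, never force the gauge, and leave the mug, the tub and the little blue jar alone.

Things in the scene. Friction and masses are not known exactly. Their poses are not given: they have to be found in the camera images.
- gauge: Pin gauge, 0.12 kg, upright in the rest. Origin: centre of the pin's lower end, z up towards the handle. Steel pin 16 mm wide, 1.2 mm chamfer; brass flange 30 mm wide from 32 to 37 mm above the origin; blue handle 18 x 18 mm, square to x and y, from 37 to 82 mm. Home, the flange lies on the foot's top, the pin's end 32 mm below it; in the tight foot it stops 12 to 13 mm below.
- foot_a: Loose square block of fired brown clay, 46 x 46 x 40 mm high, 0.16 kg. Origin: centre of its underside, z up, x and y square to its sides. Upright round hole in the middle of its top, 17.4 mm wide, mouth 40 mm above the origin, 36 mm deep. A captive bushing inside, its top 12.5 mm below the mouth, has a 22 mm bore (gauge passes) in one foot, 10 mm (gauge stops) in the other; either may be the tight one.
- foot_b: Loose square block of fired brown clay, 46 x 46 x 40 mm high, 0.16 kg. Origin: centre of its underside, z up, x and y square to its sides. Upright round hole in the middle of its top, 17.4 mm wide, mouth 40 mm above the origin, 36 mm deep. A captive bushing inside, its top 12.5 mm below the mouth, has a 22 mm bore (gauge passes) in one foot, 10 mm (gauge stops) in the other; either may be the tight one.
- rest: Fixed light wooden block, 60 x 60 mm, 45 mm high, on the grey board, origin at the centre of its underside. A 21 mm hole 38 mm deep in its top holds the gauge, whose flange lies on its top.
- tray: Black open tray for seconds, fixed on the table, 150 x 150 mm outside, 20 mm high, walls and floor 4 mm thick. Origin at the centre of its underside, z up, x and y along its sides.
- board: Fixed grey work board, 190 x 700 mm, 6 mm thick, on which the feet and the rest stand. Origin at the centre of its underside.
- mug: Brown clay cup, 72 mm wide, 85 mm high, a bystander. Origin at the centre of its underside.
- tub: Black food tub with a white lid, 96 x 136 mm, 53 mm high, a bystander. Origin at the centre of its underside.
- jar: Small blue glaze jar with a white lid, 44 mm wide, 48 mm high, a bystander. Origin at the centre of its underside.
Mind the look-alikes: they are no part of the job. What is shaped like the gauge but green or turquoise is not meant. What is shaped like the foot_b but purple is not meant.

How it is judged:
On the way, in this order (a step that is already met when the one before it is completed fails the run):
1. The gauge has been tried in the tight foot: pin 9 to 16 mm deep in its hole, stopped there under a light press of about 2 N (foot on board over 3.5 N with its weight) (((z of gauge in the frame of foot_a between 0.024 and 0.031 m and horizontal distance between gauge and foot_a below 0.004 m and linear speed of gauge below 0.004 m/s and contact force between foot_a and board above 3.5 N) or (z of gauge in the frame of foot_b between 0.024 and 0.031 m and horizontal distance between gauge and foot_b below 0.004 m and linear speed of gauge below 0.004 m/s and contact force between foot_b and board above 3.5 N))), for 0.15 s.
2. The gauge stands fully home in the foot that takes it (((z of gauge in the frame of foot_a below 0.0105 m and horizontal distance between gauge and foot_a below 0.004 m and angle between the z axis of gauge and the z axis of foot_a, either way round below 0.08 rad) or (z of gauge in the frame of foot_b below 0.0105 m and horizontal distance between gauge and foot_b below 0.004 m and angle between the z axis of gauge and the z axis of foot_b, either way round below 0.08 rad))), for 0.3 s.
At the end, for the whole second after the job is handed in: The gauge stands released and fully home (flange within 2.5 mm of the top, upright) in the foot that takes it, which still stands upright within 30 mm of where it was; the tight foot stands upright on the floor of the black tray; all at rest (((z of gauge in the frame of foot_a below 0.0105 m and horizontal distance between gauge and foot_a below 0.004 m and angle between the z axis of gauge and the z axis of foot_a, either way round below 0.08 rad and angle between each of foot_a, foot_b's own z axis and vertical below 0.08 rad and distance of foot_a from where it was at the start of the episode below 0.03 m and linear speed of each of foot_a, foot_b, gauge below 0.01 m/s and x of foot_b in the frame of tray between -0.05 and 0.05 m and y of foot_b in the frame of tray between -0.05 and 0.05 m and z of foot_b in the frame of tray between 0.001 and 0.008 m) or (z of gauge in the frame of foot_b below 0.0105 m and horizontal distance between gauge and foot_b below 0.004 m and angle between the z axis of gauge and the z axis of foot_b, either way round below 0.08 rad and angle between each of foot_b, foot_a's own z axis and vertical below 0.08 rad and distance of foot_b from where it was at the start of the episode below 0.03 m and linear speed of each of foot_b, foot_a, gauge below 0.01 m/s and x of foot_a in the frame of tray between -0.05 and 0.05 m and y of foot_a in the frame of tray between -0.05 and 0.05 m and z of foot_a in the frame of tray between 0.001 and 0.008 m))); the robot touches nothing.
It fails at once if The gauge is forced: pressed on a foot, or a foot on the board, with more than 40 N, even for an instant (contact force between gauge and foot_a above 40 N or contact force between gauge and foot_b above 40 N or contact force between any of foot_a, foot_b and board above 40 N).
It fails at once if A foot hits or is pressed on the tray with more than 40 N (contact force between any of foot_a, foot_b and tray above 40 N).
It fails at once if The mug, the tub or the jar is shifted by more than 20 mm (distance of any of mug, tub, jar from where it was at the start of the episode above 0.02 m).
It also fails if it takes over 72 s, if anything falls off the work surface, if the arm or the gripper's body presses on something with over 40 N, if the wrist force passes 120 N, or if a joint passes its speed limit or range.

ROBOT

A 6-joint arm with a two-finger parallel gripper is mounted at the origin on the work surface. World frame = base frame: x ahead of the robot, y to its left, z up, the work surface at z = 0. Lengths are in m, angles in rad, forces in N, time in s.
With the tool pointing down it reaches from about 0.25 to 0.775 m from the base axis. Payload 4 kg.
Tool frame: the origin (TCP) lies midway between the tips of the shut fingers; the grasp point (between the pads) lies 19 mm behind it; z points along the fingers, y is the direction in which the jaws open and shut (so a half turn about z gives the same grasp; the last joint's range is limited). The gripper opens to 85 mm and grips with 20 to 120 N. Pads are 22 mm wide; open, the fingers measure 114 mm over their backs; the gripper's body (76 mm by 85 mm) begins 54 mm behind the grasp point. The pads swing forward as they close: fully open they stand 13 mm farther back than shut.
Start: joints at [-1.422, 0.087, 1.371, -0, 1.684, -0.103], TCP at [0.137, -0.533, 0.231] pointing down, gripper open.
Joint ranges: [-3.1, 3.1], [-0.76, 2.03], [0.27, 2.55], [-1.08, 4.22], [0.17, 2.65], [-2.57, 2.57]. Speed limits (rad/s): [2.79, 2.79, 3.14, 3.14, 3.14, 3.14].

INTERFACE

Orientations are given as a rotation vector (axis times angle).
In Python, from rig import ctrl, vision, finder gives the robot as it stands. The module is installed in compiled form; this text tells all that it offers.
- The arm moves only by the tool jog_arm, never from a script. Its argument "steps" is a list of rows, each an object with "rotation": the turn, a rotation vector about the tool's x, y, z in degrees, a list of three; "slide": the shift along the tool's x, y, z in mm, a list of three; "gripper": the opening, from 0 (shut) to 1 (fully open). In form: [{"rotation": [ax, ay, az], "slide": [x, y, z], "gripper": gripper}, ...]. A call has 1 to 10 rows; each row shifts and turns the pose as measured when the row begins, along the tool's axes as they then stand; what a row does not reach is not made up. A row lasts 1/12 s, in which the tool goes at most 41.7 mm and 7.16 degrees, less where a joint would pass 70% of its speed; a pose out of reach is approached as far as the arm can. A call is refused whole if a number of a shift passes 41.7 or a number of a turn 7.16, either way. A call with a gripper value outside its range is refused whole. The fingers move at their own pace and stop on an object; "grip_force" is the grip in N (left out, the last holds). Time passes only in rows, so rows that do not move let the fingers close. It gives the time, the measured TCP pose, the force and the opening at its end, in the units of the state.
- ctrl.get_obs(): the state, without advancing time (a new reading comes with each control period).
- vision.snapshot(name): name is "side" or "top"; returns (picture, depth): 400x640x3 uint8, red, green, blue; 400x640 float32, m along the optical axis (not along the pixel's ray), 0 where there is no reading.
- vision.camera_params(name): a dict with "vertical_fov" (degrees; the focal length in pixels is half the picture's height over the tangent of half this angle, whatever the lens; pixels are square), "cx", "cy" (the principal point, pixels), "cam_to_world" (4x4, takes a point from camera to world coordinates). Camera axes: x right, y up, looking along -z (the intrinsics and any distortion apply to the point x, -y, -z); pixel columns grow to the right and rows downward; lengths in m; the calibration is good to about 2 mm. A picture is of the moment at which its call begins. camera_params takes no time and is no camera call.
- ctrl.sign_off(): hands the job in, once; it reports no verdict.
Trained networks look in the newest picture that a camera, given by its name, has taken for a name from the list of things; names that differ only in an ending like _2 or _b are one class to them, and where a whole thing is asked for, a point or a joint stands for the part that bears it (a point fixed in the world has none). Each returns a list of dicts, best first, with "p" (0 to 1); they miss things now and then, are a little off and sometimes report something else, mostly with a low value. They report only what shows in the picture. A call takes as long as a camera call. They do not tell look-alikes from the thing itself.
- finder.recognise(camera, label): "box" ([left, top, right, bottom] in pixels, round what is visible of it).
- finder.cut_out(camera, label): "pixels" (400x640 bool, what is visible of it) and "box" ([left, top, right, bottom] in pixels, round what is visible of it).
The state is a dict: "time": time; "qpos": joint angles; "qd": joint speeds; "effort": joint torques, N m; "position": TCP position; "orientation": TCP orientation; "force": force on the tool from outside, world axes, zero at the start; "moment": the same for the moment, N m; "gripper_width": finger opening in m.
Only numpy, scipy, OpenCV 4.12 (cv2) and the standard library are available. Lean on these libraries where they do the work, as an engineer would, in place of code of your own. Each camera call takes 0.05 s, during which the arm holds its last target. There are 200 camera calls.

## Working session

There is one attempt and no reset: what is moved stays moved. The work goes in short steps, Python scripts to look and compute and a tool call to move; the robot and the scene stay as the last step left them, time stands still between calls to the robot, and variables do not carry over. Pictures are saved under pics/ and viewed, about 8 in all and at most 12, crops included, and the job is handed in when it is done.

Besides the shell and the picture viewer there is one more tool, called after "Request:" in YAML: its name, and indented under it one key for each argument. jog_arm: Moves the arm, as the interface text tells. Its arguments: {"type":"object","properties":{"steps":{"type":"array","items":{"type":"object","properties":{"rotation":{"type":"array","items":{"type":"number"}},"slide":{"type":"array","items":{"type":"number"}},"gripper":{"type":"number"}}}},"grip_force":{"type":"number"}},"required":["steps"]}

```bash
mkdir -p pics; cat > h.py <<'E'
import numpy as np, cv2
from rig import ctrl, vision, finder
def pts(name, d):
    P=vision.camera_params(name); f=200/np.tan(np.radians(P['vertical_fov'])/2)
    v,u=np.mgrid[0:400,0:640]
    c=np.stack([(u-P['cx'])/f*d,-(v-P['cy'])/f*d,-d],-1)
    M=np.array(P['cam_to_world']); return c@M[:3,:3].T+M[:3,3]
E
python3 - <<'E'
from h import *
for n in ('top','side'):
    p,d=vision.snapshot(n); cv2.imwrite(f'pics/{n}0.png',p[...,::-1]); P=vision.camera_params(n)
    print(n,{k:v for k,v in P.items() if k!='cam_to_world'},np.round(P['cam_to_world'],3).tolist())
    np.savez(f'{n}0.npz',p=p,d=d,W=pts(n,d)); print((d==0).mean())
    for l in ('gauge','foot_a','rest','tray','jar','mug','tub'):
        W=pts(n,d)
        for r in finder.cut_out(n,l):
            m=r['pixels']&(d>0); w=W[m]
            if len(w)<5: continue
            zt=np.percentile(w[:,2],97); t=w[w[:,2]>zt-.006]
            print(l,round(r['p'],2),np.round(r['box']).astype(int).tolist(),'ztop',zt.round(4),'min',np.percentile(t,2,axis=0).round(4)[:2],'max',np.percentile(t,98,axis=0).round(4)[:2],'med',np.median(t,axis=0).round(4)[:2],'col',np.median(p[m],axis=0))
o=ctrl.get_obs(); print(o)
E
```

```text
top {'vertical_fov': 55.14934237961097, 'cx': 314.67439564270535, 'cy': 201.00141016783596} [[-0.021, 0.987, -0.157, 0.311], [-1.0, -0.019, 0.014, 0.074], [0.011, 0.157, 0.988, 1.123], [0.0, 0.0, 0.0, 1.0]]
0.004125
gauge 0.53 [326, 215, 337, 224] ztop 0.1039 min [0.4203 0.0031] max [0.4367 0.0191] med [0.4285 0.011 ] col [76. 82. 85.]
gauge 0.52 [394, 259, 401, 270] ztop 0.0853 min [ 0.2897 -0.1746] max [ 0.3081 -0.1588] med [ 0.3001 -0.167 ] col [ 60.  172.5 164.5]
foot_a 0.89 [423, 265, 447, 288] ztop 0.0445 min [ 0.2454 -0.2974] max [ 0.2923 -0.2489] med [ 0.2673 -0.2733] col [139.  78. 174.]
foot_a 0.77 [417, 202, 440, 224] ztop 0.0502 min [ 0.4234 -0.2882] max [ 0.47   -0.2425] med [ 0.4462 -0.2648] col [145. 119. 100.]
foot_a 0.69 [249, 194, 270, 214] ztop 0.0498 min [0.4504 0.1963] max [0.4972 0.2421] med [0.474  0.2193] col [158. 130. 111.]
rest 0.56 [322, 209, 344, 230] ztop 0.0552 min [ 0.398  -0.0169] max [0.4578 0.0414] med [0.4264 0.0141] col [163. 131.  94.]
tray 0.77 [305, 121, 359, 172] ztop 0.0213 min [ 0.5702 -0.0681] max [0.7261 0.0857] med [0.6401 0.0018] col [60
[... 1960 characters left out ...]
 col [208. 206. 198.]
{'time': 0.8, 'qpos': array([-1.42207488e+00,  8.71730774e-02,  1.37069318e+00, -6.99888877e-06,
        1.68361293e+00, -1.03101817e-01]), 'qd': array([-6.17355456e-04, -1.30516288e-04,  2.65387413e-03,  4.55187375e-05,
       -6.08358120e-04,  6.37035146e-04]), 'effort': array([ 9.57993470e-04, -3.51673329e+01, -3.13440013e+01,  4.25289841e-05,
        5.03532942e-05, -3.15743378e-06]), 'position': array([ 0.13703773, -0.5326668 ,  0.23135907]), 'orientation': array([ 3.11661000e+00,  3.94503208e-01, -6.85570413e-06]), 'force': array([-0.05814627,  1.21169906,  0.05076111]), 'moment': array([ 0.02400228, -0.0266883 ,  0.0400812 ]), 'gripper_width': 0.0857639007184267}
```

```bash
python3 - <<'E'
from h import *
a=np.load('top0.npz'); b=np.load('side0.npz')
A=cv2.resize(a['p'][90:310,170:490],(800,550),interpolation=cv2.INTER_CUBIC)
cv2.imwrite('pics/t1.png',A[...,::-1])
B=cv2.resize(b['p'][90:330,180:500],(800,600),interpolation=cv2.INTER_CUBIC)
cv2.imwrite('pics/s1.png',B[...,::-1])
for z in (a,b):
    W=z['W']
    for n,(x0,x1,y0,y1) in dict(board=(.40,.50,.08,.15),board2=(.4,.5,-.2,-.1),tab=(.6,.7,.12,.18),tab2=(.25,.3,-.05,.05),tray=(.61,.69,-.03,.05)).items():
        m=(W[...,0]>x0)&(W[...,0]<x1)&(W[...,1]>y0)&(W[...,1]<y1); print(n,np.percentile(W[m][:,2],[10,50,90]).round(4))
    for n,(x,y,r,zl,zh) in dict(A=(.474,.2195,.04,.043,.06),B=(.447,-.265,.04,.043,.06),G=(.4285,.011,.02,.09,.12)).items():
        m=(abs(W[...,0]-x)<r)&(abs(W[...,1]-y)<r)&(W[...,2]>zl)&(W[...,2]<zh)
        q=W[m]; print(n,len(q),cv2.minAreaRect((q[:,:2]*1000).astype(np.float32)),np.median(q[:,2]),(np.min(q,0)+np.max(q,0))[:2]/2)
E
```

```text
board [0.0039 0.0065 0.0093]
board2 [0.004  0.0067 0.0095]
tab [-0.0023  0.0004  0.0031]
tab2 [-0.0019  0.0008  0.0034]
tray [0.0016 0.0045 0.0072]
A 221 ((474.9803771972656, 220.37405395507812), (46.62388229370117, 46.33102035522461), 71.17243957519531) 0.04631688678256096 [0.4746277  0.22062324]
B 239 ((446.51483154296875, -266.1864929199219), (47.552162170410156, 46.50148010253906), 77.81349182128906) 0.04648200591752771 [ 0.44685509 -0.26676463]
G 48 ((427.8935546875, 10.896665573120117), (16.441165924072266, 17.84153175354004), 88.8848876953125) 0.10105804571079413 [0.42801937 0.01101107]
board [0.0057 0.0085 0.0112]
board2 [0.0057 0.0088 0.0121]
tab [-0.0005  0.0025  0.0053]
tab2 [-0.0007  0.0027  0.0056]
tray [0.0036 0.0067 0.0093]
A 256 ((477.4599914550781, 218.7723846435547), (50.835662841796875, 48.140830993652344), 70.89613342285156) 0.04784714011662816 [0.47787069 0.21984526]
B 146 ((449.4239196777344, -268.4413146972656), (54.874267578125, 47.15330123901367), 78.51138305664062) 0.047931009648583434 [ 0.45001357 -0.2679611 ]
G 51 ((431.29278564453125, 9.789175033569336), (16.847583770751953, 25.786020278930664), 8.577032089233398) 0.1010356175005711 [0.43096181 0.01016437]
```

View pics/t1.png

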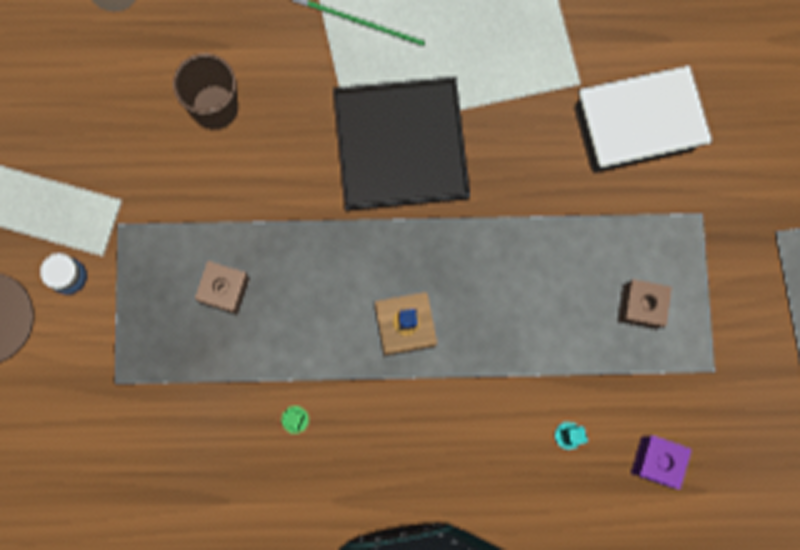

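View pics/s1.png

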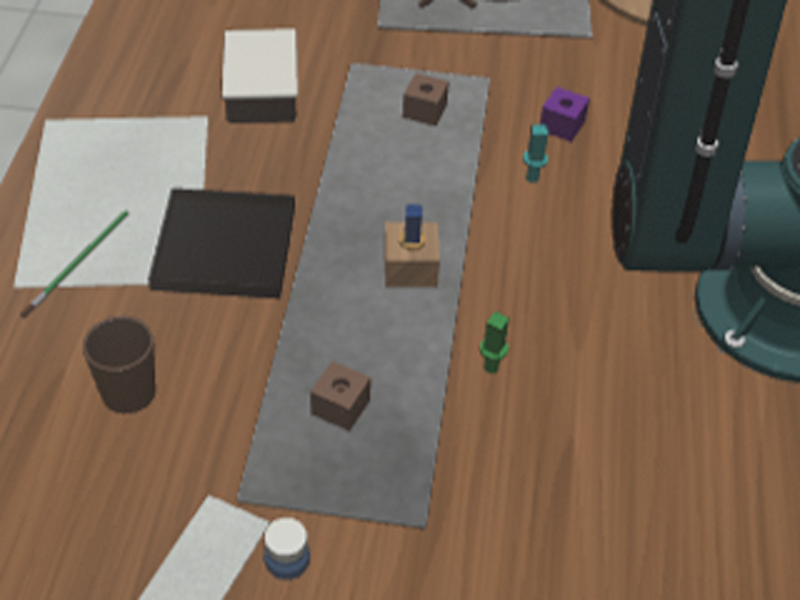

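The top view shows two brown feet on the board (crop 220,286, y≈+0.22, and 650,302, y≈−0.27), the blue gauge in the rest (407,318) and the black tray (402,143). Green, turquoise and purple decoys stand off the board. The left foot's hole looks shallower, so I will try it first.

```bash
python3 - <<'E'
from h import *
for n in ('top0.npz','side0.npz'):
    z=np.load(n); W=z['W']; p=z['p'].astype(int)
    def rect(m): return cv2.minAreaRect((W[m][:,:2]*1000).astype(np.float32))
    near=lambda x,y,r:(abs(W[...,0]-x)<r)&(abs(W[...,1]-y)<r)
    print('rest',rect(near(.428,.012,.045)&(W[...,2]>.045)&(W[...,2]<.062)))
    print('tray',rect(near(.648,.008,.1)&(W[...,2]>.012)&(W[...,2]<.03)))
    m=near(.428,.011,.03)&(p[...,2]>p[...,0]+25); print('blue',m.sum(),rect(m&(W[...,2]>.094)),W[m].mean(0), np.median(W[m],0))
    for c in ((.4747,.2200,'A'),(.4467,-.2663,'B')):
        g=p.sum(-1); m=near(c[0],c[1],.04)&(W[...,2]>.040)
        mm=near(c[0],c[1],.013); dark=mm&(g<np.median(g[m])-60)
        print(c[2],'hole',dark.sum(),W[dark].mean(0),W[dark].min(0)[2], g[dark].min(),np.median(g[m]))
E
```

```text
rest ((428.4659118652344, 11.28209114074707), (59.992679595947266, 59.97248840332031), 9.1082124710083)
tray ((638.4853515625, 8.652183532714844), (173.72515869140625, 151.6675567626953), 3.642143964767456)
blue 43 ((428.6527099609375, 10.915849685668945), (16.58376693725586, 16.251646041870117), 0.32548922300338745) [0.42843166 0.01129995 0.10127001] [0.42850715 0.01091325 0.10101197]
A hole 23 [0.48051424 0.22370798 0.03532034] 0.013439470813551901 217 401.0
B hole 27 [ 0.45025101 -0.27292724  0.0338917 ] 0.009111549138829833 107 372.0
rest ((430.9089050292969, 10.76540756225586), (59.0605354309082, 67.84915161132812), 8.481700897216797)
tray ((635.608154296875, 6.437042236328125), (185.04637145996094, 160.7835235595703), 4.291601181030273)
blue 39 ((431.2018737792969, 10.528783798217773), (16.79302978515625, 16.34426498413086), 8.190701484680176) [0.42972848 0.01295633 0.09671315] [0.42869222 0.01356296 0.10125871]
A hole 24 [0.47791633 0.21410187 0.0408758 ] 0.029620946664042913 152 301.0
B hole 9 [ 0.45018591 -0.2717585   0.04346553] 0.038185117805185964 155 296.0
```

Request:
jog_arm:
  steps:
    - {"rotation": [0, 0, 5], "slide": [0, 0, 0], "gripper": 0.6}
    - {"rotation": [0, 0, 5], "slide": [20, 0, 0], "gripper": 0.6}
    - {"rotation": [0, 0, 4.4], "slide": [20, -20, 0], "gripper": 0.6}
    - {"slide": [20, -40, 0], "gripper": 0.6}
    - {"slide": [20, -40, 0], "gripper": 0.6}
    - {"slide": [20, -40, 0], "gripper": 0.6}
    - {"slide": [20, -40, 0], "gripper": 0.6}
    - {"slide": [20, -40, 0], "gripper": 0.6}
    - {"slide": [20, -40, 0], "gripper": 0.6}
    - {"slide": [20, -40, 0], "gripper": 0.6}

```text
$.steps[3]: bad value
```

Request:
jog_arm:
  steps:
    - {"rotation": [0, 0, 6.4], "slide": [0, 0, 0], "gripper": 0.6}
    - {"rotation": [0, 0, 0], "slide": [24, -33, 0], "gripper": 0.6}
    - {"rotation": [0, 0, 0], "slide": [24, -33, 0], "gripper": 0.6}
    - {"rotation": [0, 0, 0], "slide": [24, -33, 0], "gripper": 0.6}
    - {"rotation": [0, 0, 0], "slide": [24, -33, 0], "gripper": 0.6}
    - {"rotation": [0, 0, 0], "slide": [24, -33, 0], "gripper": 0.6}
    - {"rotation": [0, 0, 0], "slide": [24, -33, 0], "gripper": 0.6}
    - {"rotation": [0, 0, 0], "slide": [24, -33, 0], "gripper": 0.6}
    - {"rotation": [0, 0, 0], "slide": [24, -33, 0], "gripper": 0.6}
    - {"rotation": [0, 0, 0], "slide": [24, -33, 0], "gripper": 0.6}

```text
time: 1.63
position: [0.3125, -0.2072, 0.2283]
orientation: [3.136, 0.184, 0.002]
force: [0.1, -0.8, -0.8]
gripper_width: 0.0513
```

```bash
cat > go.py <<'E'
import sys
from h import *
from scipy.spatial.transform import Rotation as R
o=ctrl.get_obs(); M=R.from_rotvec(o['orientation']).as_matrix(); t=np.array([float(a) for a in sys.argv[1:4]])
print('t',round(o['time'],2),'pos',o['position'].round(4),'F',o['force'].round(1),'w',o['gripper_width'].round(4),'yaw',np.degrees(np.arctan2(M[1,0],M[0,0])).round(2),'tilt',np.degrees(M[:2,2]).round(2))
if len(t)==3: print('slide mm',((M.T@(t-o['position']))*1000).round(1))
E
python3 go.py .428 .011 .2
```

```text
Traceback (most recent call last):
  File "go.py", line 5, in <module>
    print('t',round(o['time'],2),'pos',o['position'].round(4),'F',o['force'].round(1),'w',o['gripper_width'].round(4),'yaw',np.degrees(np.arctan2(M[1,0],M[0,0])).round(2),'tilt',np.degrees(M[:2,2]).round(2))
                                                                                          ^^^^^^^^^^^^^^^^^^^^^^^^
AttributeError: 'float' object has no attribute 'round'
```

Request:
jog_arm:
  steps:
    - {"rotation": [0, 0, 0], "slide": [22, -32, 10], "gripper": 0.6}
    - {"rotation": [0, 0, 0], "slide": [22, -32, 10], "gripper": 0.6}
    - {"rotation": [0, 0, 0], "slide": [22, -32, 10], "gripper": 0.6}
    - {"rotation": [0, 0, 0], "slide": [22, -32, 10], "gripper": 0.6}
    - {"rotation": [0, 0, 0], "slide": [22, -32, 10], "gripper": 0.6}
    - {"rotation": [0, 0, 0], "slide": [22, -32, 10], "gripper": 0.6}
    - {"rotation": [0, 0, 0], "slide": [8, -11, 0], "gripper": 0.6}
    - {"rotation": [0, 0, 0], "slide": [0, 0, 0], "gripper": 0.6}

```text
time: 2.3
position: [0.4333, 0.0274, 0.1699]
orientation: [3.13, 0.198, 0.022]
force: [-0.2, -0.3, 0.3]
gripper_width: 0.0516
```

```bash
sed -i "s/o\['gripper_width'\].round(4)/round(float(o['gripper_width']),4)/" go.py; python3 go.py .429 .011 .066
```

```text
t 2.3 pos [0.4333 0.0274 0.1699] F [-0.2 -0.3  0.3] w 0.0516 yaw 7.26 tilt [ 0.81 -0.24]
slide mm [ -7.8  15.2 103.9]
```

```bash
echo "print('fix deg',np.degrees(np.cross([0,0,1],M.T@[0,0,-1])).round(2))">>go.py; python3 go.py .429 .011 .066
```

```text
t 2.3 pos [0.4333 0.0274 0.1699] F [-0.2 -0.3  0.3] w 0.0516 yaw 7.26 tilt [ 0.81 -0.24]
slide mm [ -7.8  15.2 103.9]
fix deg [ 0.34 -0.78  0.  ]
```

Request:
jog_arm:
  steps:
    - {"rotation": [0.3, -0.8, 0], "slide": [-6.2, 15, 0], "gripper": 0.6}
    - {"rotation": [0, 0, 0], "slide": [0, 0, 20], "gripper": 0.6}
    - {"rotation": [0, 0, 0], "slide": [0, 0, 20], "gripper": 0.6}
    - {"rotation": [0, 0, 0], "slide": [0, 0, 0], "gripper": 0.6}

```text
time: 2.63
position: [0.4295, 0.0108, 0.1306]
orientation: [3.132, 0.206, 0.003]
force: [-0.3, -0.0, 0.0]
gripper_width: 0.0512
```

```bash
python3 go.py .429 .011 .066
```

```text
t 2.63 pos [0.4295 0.0108 0.1306] F [-0.3 -0.   0. ] w 0.0512 yaw 7.52 tilt [ 0.13 -0.16]
slide mm [-0.6 -0.5 64.6]
fix deg [ 0.18 -0.11  0.  ]
```

Request:
jog_arm:
  grip_force: 30
  steps:
    - {"rotation": [0.2, -0.1, 0], "slide": [-0.6, -0.3, 20], "gripper": 0.6}
    - {"rotation": [0, 0, 0], "slide": [0, 0, 20], "gripper": 0.6}
    - {"rotation": [0, 0, 0], "slide": [0, 0, 18], "gripper": 0.6}
    - {"rotation": [0, 0, 0], "slide": [0, 0, 5], "gripper": 0.6}
    - {"rotation": [0, 0, 0], "slide": [0, 0, 0], "gripper": 0}
    - {"rotation": [0, 0, 0], "slide": [0, 0, 0], "gripper": 0}
    - {"rotation": [0, 0, 0], "slide": [0, 0, 0], "gripper": 0}
    - {"rotation": [0, 0, 0], "slide": [0, 0, 0], "gripper": 0}
    - {"rotation": [0, 0, 0], "slide": [0, 0, 0], "gripper": 0}

```text
time: 3.38
position: [0.431, 0.0091, 0.0747]
orientation: [-3.13, -0.195, -0.015]
force: [1.0, 0.6, -1.8]
gripper_width: 0.0177
```

```bash
python3 go.py .429 .011 .15
```

```text
t 3.38 pos [0.431  0.0091 0.0747] F [ 1.   0.6 -1.8] w 0.0177 yaw 7.12 tilt [0.51 0.37]
slide mm [ -1.   -2.5 -75.3]
fix deg [-0.3  -0.55  0.  ]
```

Request:
jog_arm:
  steps:
    - {"rotation": [0, 0, 0], "slide": [0, 0, 0], "gripper": 0.45}
    - {"rotation": [0, 0, 0], "slide": [0, 0, 0], "gripper": 0.45}
    - {"rotation": [-0.3, -0.5, 0], "slide": [0, 0, 4], "gripper": 0.45}
    - {"rotation": [0, 0, 0], "slide": [0, 0, 4], "gripper": 0.45}
    - {"rotation": [0, 0, 0], "slide": [0, 0, 0], "gripper": 0.45}

```text
time: 3.8
position: [0.4345, 0.0072, 0.0705]
orientation: [3.13, 0.195, 0.014]
force: [0.2, -0.7, -0.9]
gripper_width: 0.0386
```

```bash
python3 go.py .430 .010 .066
```

```text
t 3.8 pos [0.4345 0.0072 0.0705] F [ 0.2 -0.7 -0.9] w 0.0386 yaw 7.14 tilt [ 0.55 -0.31]
slide mm [-4.1 -3.4  4.4]
fix deg [ 0.37 -0.5   0.  ]
```

Request:
jog_arm:
  steps:
    - {"rotation": [0.4, -0.5, 0], "slide": [-4, -3.4, 4.4], "gripper": 0.45}

```text
time: 3.88
position: [0.4312, 0.0098, 0.0667]
orientation: [3.135, 0.195, 0.003]
force: [0.1, 0.6, 0.9]
gripper_width: 0.038
```

```bash
python3 go.py .430 .010 .066; python3 go.py .430 .010 .066
```

```text
t 3.88 pos [0.4312 0.0098 0.0667] F [0.1 0.6 0.9] w 0.038 yaw 7.13 tilt [ 0.13 -0.  ]
slide mm [-1.1 -0.4  0.7]
fix deg [ 0.02 -0.13  0.  ]
t 3.88 pos [0.4312 0.0098 0.0667] F [0.1 0.6 0.9] w 0.038 yaw 7.13 tilt [ 0.13 -0.  ]
slide mm [-1.1 -0.4  0.7]
fix deg [ 0.02 -0.13  0.  ]
```

Request:
jog_arm:
  steps:
    - {"rotation": [0, 0, 0], "slide": [0, 0, 0], "gripper": 0.45}

```text
time: 3.97
position: [0.4298, 0.0101, 0.0655]
orientation: [-3.135, -0.195, 0.002]
force: [-0.1, -0.3, -1.1]
gripper_width: 0.0384
```

```bash
python3 go.py .430 .010 .066
```

```text
t 3.97 pos [0.4298 0.0101 0.0655] F [-0.1 -0.3 -1.1] w 0.0384 yaw 7.13 tilt [-0.07  0.04]
slide mm [ 0.1  0.1 -0.5]
fix deg [-0.05  0.06  0.  ]
```

Request:
jog_arm:
  steps:
    - {"rotation": [0, 0, 0], "slide": [0, 0, 0], "gripper": 0}
    - {"rotation": [0, 0, 0], "slide": [0, 0, 0], "gripper": 0}
    - {"rotation": [0, 0, 0], "slide": [0, 0, 0], "gripper": 0}
    - {"rotation": [0, 0, 0], "slide": [0, 0, 0], "gripper": 0}

```text
time: 4.3
position: [0.4295, 0.0101, 0.065]
orientation: [-3.135, -0.196, 0.003]
force: [0.6, -0.2, -0.1]
gripper_width: 0.0175
```

```bash
python3 go.py .430 .010 .13
```

```text
t 4.3 pos [0.4295 0.0101 0.065 ] F [ 0.6 -0.2 -0.1] w 0.0175 yaw 7.14 tilt [-0.12  0.04]
slide mm [  0.4   0.1 -65. ]
fix deg [-0.05  0.11  0.  ]
```

```bash
python3 - <<'E'
from h import *
z=np.load('side0.npz'); p,d=vision.snapshot('side'); np.savez('side1.npz',p=p,d=d,W=pts('side',d))
q=[cv2.resize(i[165:210,325:365],(400,450),interpolation=cv2.INTER_NEAREST) for i in (z['p'],p)]
cv2.imwrite('pics/s2.png',np.hstack(q)[...,::-1])
for i in (z['p'],p):
    i=i.astype(int)[165:210,325:365]; m=(i[...,0]>i[...,2]*2.0)&(i[...,0]>90); v,u=np.nonzero(m); print(m.sum(),u.mean()+325 if m.any() else 0,v.mean()+165 if m.any() else 0)
E
```

```text
0 0 0
0 0 0
```

View pics/s2.png

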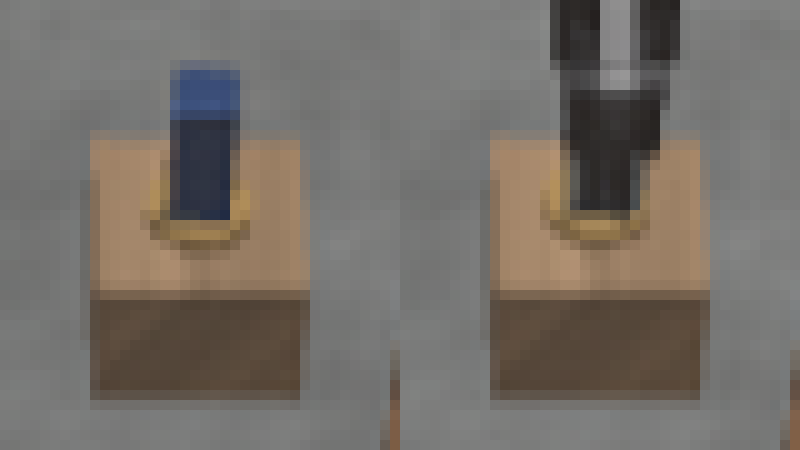

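Request:
jog_arm:
  steps:
    - {"rotation": [0, 0, 0], "slide": [0, 0, -15], "gripper": 0}
    - {"rotation": [0, 0, 0], "slide": [0, 0, -25], "gripper": 0}
    - {"rotation": [0, 0, 0], "slide": [0, 0, -25], "gripper": 0}
    - {"rotation": [0, 0, 0], "slide": [8, -22, -5], "gripper": 0}
    - {"rotation": [0, 0, 0], "slide": [12, -34, 0], "gripper": 0}
    - {"rotation": [0, 0, 0], "slide": [12, -34, 0], "gripper": 0}
    - {"rotation": [0, 0, 0], "slide": [12, -34, 0], "gripper": 0}
    - {"rotation": [0, 0, 0], "slide": [12, -34, 0], "gripper": 0}
    - {"rotation": [0, 0, 0], "slide": [10, -30, 0], "gripper": 0}
    - {"rotation": [0, 0, 0], "slide": [0, 0, 0], "gripper": 0}

```text
time: 5.18
position: [0.4738, 0.2117, 0.136]
orientation: [-3.133, -0.182, 0.003]
force: [0.7, -0.8, -2.1]
gripper_width: 0.0175
```

```bash
python3 go.py .475 .220 .102
```

```text
t 5.18 pos [0.4738 0.2117 0.136 ] F [ 0.7 -0.8 -2.1] w 0.0175 yaw 6.63 tilt [-0.12  0.16]
slide mm [ 2.3 -8.  34. ]
fix deg [-0.17  0.1   0.  ]
```

Request:
jog_arm:
  steps:
    - {"rotation": [-0.2, 0.1, 0], "slide": [2.3, -8, 16], "gripper": 0}
    - {"rotation": [0, 0, 0], "slide": [0, 0, 16], "gripper": 0}
    - {"rotation": [0, 0, 0], "slide": [0, 0, 0], "gripper": 0}
    - {"rotation": [0, 0, 0], "slide": [0, 0, 0], "gripper": 0}

```text
time: 5.52
position: [0.4748, 0.222, 0.1026]
orientation: [3.134, 0.19, -0.001]
force: [0.2, 0.1, -0.7]
gripper_width: 0.0179
```

```bash
python3 go.py .475 .220 .102; python3 - <<'E'
from h import *
p,d=vision.snapshot('side'); np.savez('side2.npz',p=p,d=d,W=pts('side',d))
cv2.imwrite('pics/s3.png',cv2.resize(p[215:265,290:340],(600,600),interpolation=cv2.INTER_CUBIC)[...,::-1])
E
```

```text
t 5.52 pos [0.4748 0.222  0.1026] F [ 0.2  0.1 -0.7] w 0.0179 yaw 6.94 tilt [-0.05 -0.12]
slide mm [-0.1  2.   0.6]
fix deg [ 0.12  0.06 -0.  ]
```

View pics/s3.png

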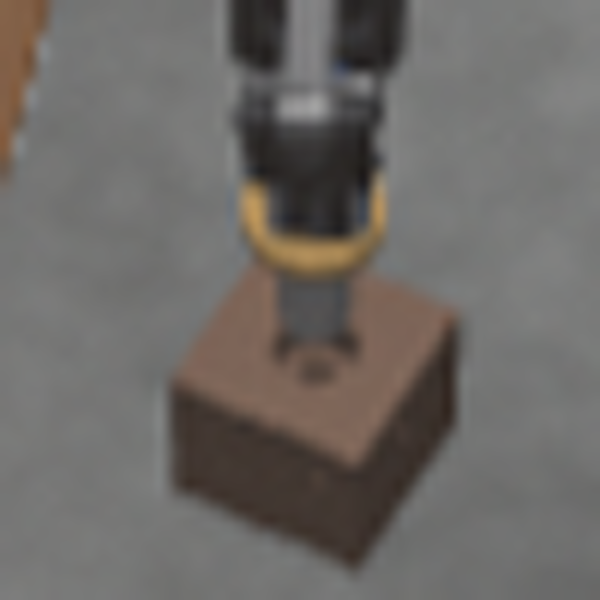

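Pin (u≈313) is over the hole (u≈316), and the hole shows a small bore inside, so this foot is probably the tight one. Descending gently.

Request:
jog_arm:
  steps:
    - {"rotation": [0.1, 0, 0], "slide": [-0.7, 2, 3], "gripper": 0}
    - {"rotation": [0, 0, 0], "slide": [0, 0, 3], "gripper": 0}
    - {"rotation": [0, 0, 0], "slide": [0, 0, 2], "gripper": 0}
    - {"rotation": [0, 0, 0], "slide": [0, 0, 2], "gripper": 0}
    - {"rotation": [0, 0, 0], "slide": [0, 0, 2], "gripper": 0}
    - {"rotation": [0, 0, 0], "slide": [0, 0, 2], "gripper": 0}

```text
time: 6.07
position: [0.4762, 0.2175, 0.0917]
orientation: [-3.136, -0.184, -0.007]
force: [-4.0, -0.3, 9.3]
gripper_width: 0.0174
```

```bash
python3 go.py .4743 .220 .0795
```

```text
t 6.07 pos [0.4762 0.2175 0.0917] F [-4.  -0.3  9.3] w 0.0174 yaw 6.7 tilt [0.25 0.05]
slide mm [-1.7 -2.7 12.2]
fix deg [-0.02 -0.25  0.  ]
```

Request:
jog_arm:
  steps:
    - {"rotation": [0, 0, 0], "slide": [0, 0, -4], "gripper": 0}
    - {"rotation": [0, -0.2, 0], "slide": [-1.7, -2.7, 0], "gripper": 0}
    - {"rotation": [0, 0, 0], "slide": [0, 0, 0], "gripper": 0}
    - {"rotation": [0, 0, 0], "slide": [0, 0, 0], "gripper": 0}

```text
time: 6.4
position: [0.4745, 0.2203, 0.0966]
orientation: [-3.135, -0.183, -0.003]
force: [0.7, -0.6, -1.6]
gripper_width: 0.0172
```

```bash
python3 go.py .4743 .220 .0795
```

```text
t 6.4 pos [0.4745 0.2203 0.0966] F [ 0.7 -0.6 -1.6] w 0.0172 yaw 6.69 tilt [0.11 0.06]
slide mm [-0.2  0.3 17.1]
fix deg [-0.05 -0.12  0.  ]
```

Request:
jog_arm:
  steps:
    - {"rotation": [0, -0.1, 0], "slide": [0, 0, 3], "gripper": 0}
    - {"rotation": [0, 0, 0], "slide": [0, 0, 3], "gripper": 0}
    - {"rotation": [0, 0, 0], "slide": [0, 0, 2], "gripper": 0}
    - {"rotation": [0, 0, 0], "slide": [0, 0, 1.5], "gripper": 0}

```text
time: 6.73
position: [0.4745, 0.2208, 0.0861]
orientation: [-3.135, -0.184, -0.001]
force: [0.6, -0.2, -1.8]
gripper_width: 0.0175
```

```bash
python3 go.py .4743 .220 .0795
```

```text
t 6.73 pos [0.4745 0.2208 0.0861] F [ 0.6 -0.2 -1.8] w 0.0175 yaw 6.72 tilt [0.03 0.07]
slide mm [-0.3  0.7  6.6]
fix deg [-0.07 -0.03  0.  ]
```

The pin has entered the hole without side force. I'll go on to the stop.

Request:
jog_arm:
  steps:
    - {"rotation": [0, 0, 0], "slide": [0, 0, 2], "gripper": 0}
    - {"rotation": [0, 0, 0], "slide": [0, 0, 2], "gripper": 0}
    - {"rotation": [0, 0, 0], "slide": [0, 0, 1.5], "gripper": 0}
    - {"rotation": [0, 0, 0], "slide": [0, 0, 1.5], "gripper": 0}

```text
time: 7.07
position: [0.4747, 0.2209, 0.0793]
orientation: [-3.135, -0.184, -0.001]
force: [-4.2, -0.6, 13.2]
gripper_width: 0.0175
```

```bash
python3 go.py .4743 .220 .0795
```

```text
t 7.07 pos [0.4747 0.2209 0.0793] F [-4.2 -0.6 13.2] w 0.0175 yaw 6.72 tilt [0.03 0.09]
slide mm [-0.5  0.9 -0.2]
fix deg [-0.08 -0.04  0.  ]
```

Request:
jog_arm:
  steps:
    - {"rotation": [0, 0, 0], "slide": [0, 0, 0.8], "gripper": 0}
    - {"rotation": [0, 0, 0], "slide": [0, 0, 0.8], "gripper": 0}
    - {"rotation": [0, 0, 0], "slide": [0, 0, 0.8], "gripper": 0}
    - {"rotation": [0, 0, 0], "slide": [0, 0, 0.8], "gripper": 0}
    - {"rotation": [0, 0, 0], "slide": [0, 0, 0.8], "gripper": 0}

```text
time: 7.48
position: [0.4749, 0.221, 0.0794]
orientation: [-3.135, -0.184, -0.003]
force: [-2.6, -0.5, 5.4]
gripper_width: 0.0179
```

```bash
python3 go.py .4743 .220 .135
```

```text
t 7.48 pos [0.4749 0.221  0.0794] F [-2.6 -0.5  5.4] w 0.0179 yaw 6.72 tilt [0.11 0.1 ]
slide mm [ -0.6   0.8 -55.6]
fix deg [-0.09 -0.12  0.  ]
```

Request:
jog_arm:
  steps:
    - {"rotation": [0, 0, 0], "slide": [0, 0, 1.2], "gripper": 0}
    - {"rotation": [0, 0, 0], "slide": [0, 0, 1.2], "gripper": 0}
    - {"rotation": [0, 0, 0], "slide": [0, 0, 1.2], "gripper": 0}
    - {"rotation": [0, 0, 0], "slide": [0, 0, 1.2], "gripper": 0}
    - {"rotation": [0, 0, 0], "slide": [0, 0, 1.2], "gripper": 0}

```text
time: 7.9
position: [0.4749, 0.2209, 0.0794]
orientation: [-3.135, -0.184, -0.005]
force: [-2.9, -1.3, 7.6]
gripper_width: 0.0178
```

Request:
jog_arm:
  steps:
    - {"rotation": [0, 0, 0], "slide": [0, 0, -8], "gripper": 0}
    - {"rotation": [0, 0, 0], "slide": [0, 0, -15], "gripper": 0}
    - {"rotation": [0, 0, 0], "slide": [0, 0, -25], "gripper": 0}
    - {"rotation": [0, 0, 0], "slide": [-3, 20, -8], "gripper": 0}
    - {"rotation": [0, 0, 0], "slide": [-7, 40, 0], "gripper": 0}
    - {"rotation": [0, 0, 0], "slide": [-7, 40, 0], "gripper": 0}
    - {"rotation": [0, 0, 0], "slide": [-7, 40, 0], "gripper": 0}
    - {"rotation": [0, 0, 0], "slide": [-7, 40, 0], "gripper": 0}
    - {"rotation": [0, 0, 0], "slide": [-7, 40, 0], "gripper": 0}
    - {"rotation": [0, 0, 0], "slide": [-7, 40, 0], "gripper": 0}

```text
time: 8.73
position: [0.463, -0.0443, 0.1356]
orientation: [-3.132, -0.211, -0.015]
force: [1.6, -0.1, -1.1]
gripper_width: 0.0175
```

```bash
python3 go.py .4466 -.2664 .110
```

```text
t 8.73 pos [ 0.463  -0.0443  0.1356] F [ 1.6 -0.1 -1.1] w 0.0175 yaw 7.7 tilt [0.55 0.2 ]
slide mm [-46.3 218.   24.7]
fix deg [-0.12 -0.57  0.  ]
```

Request:
jog_arm:
  steps:
    - {"rotation": [-0.1, -0.5, 0], "slide": [-8, 38, 0], "gripper": 0}
    - {"rotation": [0, 0, 0], "slide": [-8, 38, 0], "gripper": 0}
    - {"rotation": [0, 0, 0], "slide": [-8, 38, 0], "gripper": 0}
    - {"rotation": [0, 0, 0], "slide": [-8, 38, 0], "gripper": 0}
    - {"rotation": [0, 0, 0], "slide": [-8, 30, 0], "gripper": 0}
    - {"rotation": [0, 0, 0], "slide": [-4, 15, 0], "gripper": 0}
    - {"rotation": [0, 0, 0], "slide": [0, 0, 0], "gripper": 0}
    - {"rotation": [0, 0, 0], "slide": [0, 0, 0], "gripper": 0}

```text
time: 9.4
position: [0.4413, -0.2652, 0.1339]
orientation: [3.13, 0.19, 0.004]
force: [0.0, 0.6, -1.5]
gripper_width: 0.0178
```

```bash
python3 go.py .4466 -.2664 .102
```

```text
t 9.4 pos [ 0.4413 -0.2652  0.1339] F [ 0.   0.6 -1.5] w 0.0178 yaw 6.96 tilt [ 0.17 -0.3 ]
slide mm [ 5.1  1.7 31.9]
fix deg [ 0.32 -0.14  0.  ]
```

Request:
jog_arm:
  steps:
    - {"rotation": [0.3, -0.1, 0], "slide": [5.1, 1.7, 16], "gripper": 0}
    - {"rotation": [0, 0, 0], "slide": [0, 0, 15], "gripper": 0}
    - {"rotation": [0, 0, 0], "slide": [0, 0, 0], "gripper": 0}
    - {"rotation": [0, 0, 0], "slide": [0, 0, 0], "gripper": 0}

```text
time: 9.73
position: [0.448, -0.2633, 0.1026]
orientation: [-3.135, -0.195, -0.004]
force: [-0.4, 0.7, -2.0]
gripper_width: 0.0178
```

```bash
python3 go.py .4466 -.2664 .097; python3 - <<'E'
from h import *
p,d=vision.snapshot('side'); np.savez('side3.npz',p=p,d=d,W=pts('side',d))
cv2.imwrite('pics/s4.png',cv2.resize(p[100:150,325:375],(600,600),interpolation=cv2.INTER_CUBIC)[...,::-1])
E
```

```text
t 9.73 pos [ 0.448  -0.2633  0.1026] F [-0.4  0.7 -2. ] w 0.0178 yaw 7.11 tilt [0.14 0.04]
slide mm [-1.8  2.9  5.6]
fix deg [-0.02 -0.14  0.  ]
```

View pics/s4.png

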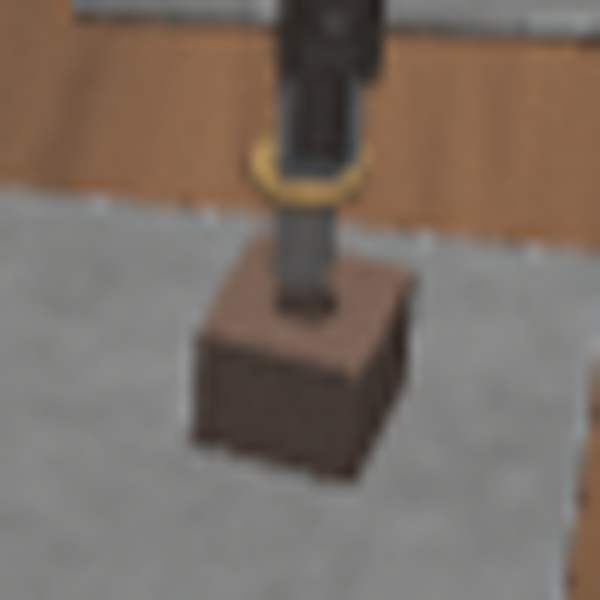

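The pin (u≈302) is about 0.3 px left of the hole (u≈306), which agrees with the computed correction. I'll recentre, then descend.

Request:
jog_arm:
  steps:
    - {"rotation": [0, -0.1, 0], "slide": [-1.8, 2.9, 4], "gripper": 0}
    - {"rotation": [0, 0, 0], "slide": [0, 0, 0], "gripper": 0}
    - {"rotation": [0, 0, 0], "slide": [0, 0, 0], "gripper": 0}

```text
time: 10.03
position: [0.4475, -0.2651, 0.1002]
orientation: [3.134, 0.2, 0.004]
force: [-0.2, 0.2, -1.2]
gripper_width: 0.018
```

```bash
python3 go.py .4466 -.2664 .097
```

```text
t 10.03 pos [ 0.4475 -0.2651  0.1002] F [-0.2  0.2 -1.2] w 0.018 yaw 7.3 tilt [ 0.15 -0.03]
slide mm [-1.1  1.2  3.2]
fix deg [ 0.05 -0.14  0.  ]
```

Request:
jog_arm:
  steps:
    - {"rotation": [0, -0.1, 0], "slide": [-1, 1.2, 2], "gripper": 0}
    - {"rotation": [0, 0, 0], "slide": [0, 0, 2], "gripper": 0}
    - {"rotation": [0, 0, 0], "slide": [0, 0, 0], "gripper": 0}

```text
time: 10.28
position: [0.4473, -0.2668, 0.0973]
orientation: [3.133, 0.2, 0.004]
force: [-1.2, -0.1, -1.5]
gripper_width: 0.0178
```

```bash
python3 go.py .4466 -.2664 .06
```

```text
t 10.28 pos [ 0.4473 -0.2668  0.0973] F [-1.2 -0.1 -1.5] w 0.0178 yaw 7.31 tilt [ 0.17 -0.14]
slide mm [-0.7 -0.6 37.3]
fix deg [ 0.16 -0.15  0.  ]
```

Request:
jog_arm:
  steps:
    - {"rotation": [0.1, -0.1, 0], "slide": [-0.6, -0.3, 2], "gripper": 0}
    - {"rotation": [0, 0, 0], "slide": [0, 0, 2], "gripper": 0}
    - {"rotation": [0, 0, 0], "slide": [0, 0, 2], "gripper": 0}
    - {"rotation": [0, 0, 0], "slide": [0, 0, 2], "gripper": 0}
    - {"rotation": [0, 0, 0], "slide": [0, 0, 2], "gripper": 0}

```text
time: 10.7
position: [0.4473, -0.2672, 0.0898]
orientation: [3.133, 0.199, 0.005]
force: [-4.9, 3.9, 15.0]
gripper_width: 0.0172
```

```bash
python3 go.py .4466 -.2664 .06
```

```text
t 10.7 pos [ 0.4473 -0.2672  0.0898] F [-4.9  3.9 15. ] w 0.0172 yaw 7.28 tilt [ 0.18 -0.13]
slide mm [-0.6 -1.  29.8]
fix deg [ 0.15 -0.16  0.  ]
```

Request:
jog_arm:
  steps:
    - {"rotation": [0.1, -0.1, 0], "slide": [0, 0, -2], "gripper": 0}
    - {"rotation": [0, 0, 0], "slide": [-0.5, -1.1, 0], "gripper": 0}
    - {"rotation": [0, 0, 0], "slide": [0, 0, 1], "gripper": 0}
    - {"rotation": [0, 0, 0], "slide": [0, 0, 1.5], "gripper": 0}
    - {"rotation": [0, 0, 0], "slide": [0, 0, 1.5], "gripper": 0}

```text
time: 11.12
position: [0.4472, -0.2665, 0.089]
orientation: [3.133, 0.199, 0.005]
force: [-1.1, 1.1, 0.5]
gripper_width: 0.0178
```

```bash
python3 go.py .4466 -.2664 .06
```

```text
t 11.12 pos [ 0.4472 -0.2665  0.089 ] F [-1.1  1.1  0.5] w 0.0178 yaw 7.28 tilt [ 0.18 -0.11]
slide mm [-0.7 -0.3 29. ]
fix deg [ 0.14 -0.17  0.  ]
```

Request:
jog_arm:
  steps:
    - {"rotation": [0.1, -0.1, 0], "slide": [0, -0.2, 2], "gripper": 0}
    - {"rotation": [0, 0, 0], "slide": [0, 0, 2], "gripper": 0}
    - {"rotation": [0, 0, 0], "slide": [0, 0, 2], "gripper": 0}

```text
time: 11.37
position: [0.4468, -0.2659, 0.0813]
orientation: [-3.135, -0.2, 0.0]
force: [-0.3, -1.2, -1.4]
gripper_width: 0.0176
```

```bash
python3 go.py .4466 -.2664 .06
```

```text
t 11.37 pos [ 0.4468 -0.2659  0.0813] F [-0.3 -1.2 -1.4] w 0.0176 yaw 7.28 tilt [-0.01  0.03]
slide mm [-0.3  0.4 21.3]
fix deg [-0.03  0.    0.  ]
```

Request:
jog_arm:
  steps:
    - {"rotation": [0, 0, 0], "slide": [0, 0, 2], "gripper": 0}
    - {"rotation": [0, 0, 0], "slide": [0, 0, 2], "gripper": 0}
    - {"rotation": [0, 0, 0], "slide": [0, 0, 2], "gripper": 0}
    - {"rotation": [0, 0, 0], "slide": [0, 0, 2], "gripper": 0}
    - {"rotation": [0, 0, 0], "slide": [0, 0, 2], "gripper": 0}

```text
time: 11.78
position: [0.4461, -0.2656, 0.0684]
orientation: [-3.133, -0.199, 0.003]
force: [0.4, -0.5, -1.9]
gripper_width: 0.0175
```

```bash
python3 go.py .4466 -.2664 .06
```

```text
t 11.78 pos [ 0.4461 -0.2656  0.0684] F [ 0.4 -0.5 -1.9] w 0.0175 yaw 7.28 tilt [-0.13  0.11]
slide mm [0.4 0.9 8.4]
fix deg [-0.13  0.12  0.  ]
```

Well past 13 mm with no resistance, so this foot takes the gauge. Going on to home.

Request:
jog_arm:
  steps:
    - {"rotation": [-0.1, 0.1, 0], "slide": [0.4, 0.4, 2], "gripper": 0}
    - {"rotation": [0, 0, 0], "slide": [0, 0, 2], "gripper": 0}
    - {"rotation": [0, 0, 0], "slide": [0, 0, 1.5], "gripper": 0}
    - {"rotation": [0, 0, 0], "slide": [0, 0, 1.5], "gripper": 0}
    - {"rotation": [0, 0, 0], "slide": [0, 0, 1], "gripper": 0}
    - {"rotation": [0, 0, 0], "slide": [0, 0, 0.5], "gripper": 0}

```text
time: 12.28
position: [0.4466, -0.266, 0.06]
orientation: [-3.135, -0.199, 0.0]
force: [-1.3, 0.9, 2.6]
gripper_width: 0.0176
```

```bash
python3 go.py .4466 -.2664 .06
```

```text
t 12.28 pos [ 0.4466 -0.266   0.06  ] F [-1.3  0.9  2.6] w 0.0176 yaw 7.28 tilt [-0.02  0.02]
slide mm [-0.   0.4  0. ]
fix deg [-0.02  0.01  0.  ]
```

Request:
jog_arm:
  steps:
    - {"rotation": [0, 0, 0], "slide": [0, 0, 0.3], "gripper": 0}
    - {"rotation": [0, 0, 0], "slide": [0, 0, 0.3], "gripper": 0}
    - {"rotation": [0, 0, 0], "slide": [0, 0, 0], "gripper": 0}
    - {"rotation": [0, 0, 0], "slide": [0, 0, 0], "gripper": 0}
    - {"rotation": [0, 0, 0], "slide": [0, 0, 0], "gripper": 0.4}
    - {"rotation": [0, 0, 0], "slide": [0, 0, 0], "gripper": 0.4}

```text
time: 12.78
position: [0.4471, -0.2663, 0.06]
orientation: [3.134, 0.2, 0.002]
force: [0.4, -0.5, 0.1]
gripper_width: 0.0342
```

```bash
python3 go.py .4466 -.266 .15
```

```text
t 12.78 pos [ 0.4471 -0.2663  0.06  ] F [ 0.4 -0.5  0.1] w 0.0342 yaw 7.28 tilt [ 0.07 -0.05]
slide mm [ -0.3  -0.3 -90. ]
fix deg [ 0.06 -0.06  0.  ]
```

Request:
jog_arm:
  steps:
    - {"rotation": [0, 0, 0], "slide": [0, 0, -10], "gripper": 0.4}
    - {"rotation": [0, 0, 0], "slide": [0, 0, -20], "gripper": 0.4}
    - {"rotation": [0, 0, 0], "slide": [0, 0, -25], "gripper": 0.4}
    - {"rotation": [0, 0, 0], "slide": [0, 0, -25], "gripper": 0.4}
    - {"rotation": [0, 0, 6.6], "slide": [0, 0, -10], "gripper": 0.8}
    - {"rotation": [0, 0, 6.6], "slide": [0, 0, 0], "gripper": 0.8}
    - {"rotation": [0, 0, 6.6], "slide": [0, 0, 0], "gripper": 0.8}
    - {"rotation": [0, 0, 6.6], "slide": [0, 0, 0], "gripper": 0.8}

```text
time: 13.45
position: [0.4482, -0.2672, 0.1598]
orientation: [3.09, -0.551, 0.011]
force: [-0.1, -0.6, -0.2]
gripper_width: 0.0685
```

```bash
python3 go.py .4747 .2206 .15
```

```text
t 13.45 pos [ 0.4482 -0.2672  0.1598] F [-0.1 -0.6 -0.2] w 0.0685 yaw -20.22 tilt [ 0.35 -0.25]
slide mm [-143.8 -466.9    7.8]
fix deg [ 0.12 -0.42  0.  ]
```

Request:
jog_arm:
  steps:
    - {"rotation": [0.1, -0.4, -1], "slide": [-12, -38, 0], "gripper": 0.8}
    - {"rotation": [0, 0, 0], "slide": [-12, -38, 0], "gripper": 0.8}
    - {"rotation": [0, 0, 0], "slide": [-12, -38, 0], "gripper": 0.8}
    - {"rotation": [0, 0, 0], "slide": [-12, -38, 0], "gripper": 0.8}
    - {"rotation": [0, 0, 0], "slide": [-12, -38, 0], "gripper": 0.8}
    - {"rotation": [0, 0, 0], "slide": [-12, -38, 0], "gripper": 0.8}
    - {"rotation": [0, 0, 0], "slide": [-12, -38, 0], "gripper": 0.8}
    - {"rotation": [0, 0, 0], "slide": [-12, -38, 0], "gripper": 0.8}
    - {"rotation": [0, 0, 0], "slide": [-12, -38, 0], "gripper": 0.8}
    - {"rotation": [0, 0, 0], "slide": [-12, -38, 0], "gripper": 0.8}

```text
time: 14.28
position: [0.4688, 0.1372, 0.169]
orientation: [3.087, -0.559, 0.035]
force: [1.6, -0.6, 0.6]
gripper_width: 0.0686
```

```bash
python3 go.py .4747 .2206 .1
```

```text
t 14.28 pos [0.4688 0.1372 0.169 ] F [ 1.6 -0.6  0.6] w 0.0686 yaw -20.52 tilt [ 1.21 -0.49]
slide mm [-25.2 -80.2  68.4]
fix deg [ 0.03 -1.3   0.  ]
```

Request:
jog_arm:
  steps:
    - {"rotation": [0, -1.3, -1.5], "slide": [-10, -32, 10], "gripper": 0.8}
    - {"rotation": [0, 0, 0], "slide": [-8, -25, 20], "gripper": 0.8}
    - {"rotation": [0, 0, 0], "slide": [-4, -12, 20], "gripper": 0.8}
    - {"rotation": [0, 0, 0], "slide": [0, 0, 15], "gripper": 0.8}
    - {"rotation": [0, 0, 0], "slide": [0, 0, 0], "gripper": 0.8}

```text
time: 14.7
position: [0.4734, 0.2243, 0.1092]
orientation: [-3.093, 0.495, -0.017]
force: [-1.1, 0.3, -0.0]
gripper_width: 0.0682
```

```bash
python3 go.py .4747 .2206 .06
```

```text
t 14.7 pos [0.4734 0.2243 0.1092] F [-1.1  0.3 -0. ] w 0.0682 yaw -18.18 tilt [0.71 0.41]
slide mm [ 1.9  3.6 49.2]
fix deg [-0.61 -0.55  0.  ]
```

Request:
jog_arm:
  steps:
    - {"rotation": [-0.6, -0.5, 0.7], "slide": [2.2, 3.4, 10], "gripper": 0.8}
    - {"rotation": [0, 0, 0], "slide": [0, 0, 20], "gripper": 0.8}
    - {"rotation": [0, 0, 0], "slide": [0, 0, 14], "gripper": 0.8}
    - {"rotation": [0, 0, 0], "slide": [0, 0, 0], "gripper": 0.8}

```text
time: 15.03
position: [0.4777, 0.2196, 0.0679]
orientation: [-3.097, 0.52, -0.01]
force: [-0.3, -0.7, 1.0]
gripper_width: 0.068
```

```bash
python3 go.py .4747 .2206 .014
```

```text
t 15.03 pos [0.4777 0.2196 0.0679] F [-0.3 -0.7  1. ] w 0.068 yaw -19.06 tilt [0.38 0.02]
slide mm [-3.5  0.2 53.9]
fix deg [-0.14 -0.35  0.  ]
```

Request:
jog_arm:
  steps:
    - {"rotation": [-0.1, -0.3, 0], "slide": [-3.2, 0.2, 15], "gripper": 0.8}
    - {"rotation": [0, 0, 0], "slide": [0, 0, 20], "gripper": 0.8}
    - {"rotation": [0, 0, 0], "slide": [0, 0, 12], "gripper": 0.8}
    - {"rotation": [0, 0, 0], "slide": [0, 0, 3], "gripper": 0.8}
    - {"rotation": [0, 0, 0], "slide": [0, 0, 0], "gripper": 0.8}

```text
time: 15.45
position: [0.4803, 0.218, 0.0226]
orientation: [-3.093, 0.531, -0.015]
force: [0.1, 1.0, 1.0]
gripper_width: 0.0687
```

```bash
python3 go.py .4747 .2206 .014
```

```text
t 15.45 pos [0.4803 0.218  0.0226] F [0.1 1.  1. ] w 0.0687 yaw -19.48 tilt [0.56 0.11]
slide mm [-6.2 -0.5  8.6]
fix deg [-0.29 -0.49  0.  ]
```

Request:
jog_arm:
  steps:
    - {"rotation": [-0.3, -0.5, -0.4], "slide": [-5.5, -0.5, 6], "gripper": 0.8}
    - {"rotation": [0, 0, 0], "slide": [0, 0, 0], "gripper": 0.8}

```text
time: 15.62
position: [0.4764, 0.2203, 0.0181]
orientation: [-3.097, 0.522, -0.002]
force: [0.0, 0.0, -0.1]
gripper_width: 0.0682
```

```bash
python3 go.py .4747 .2206 .014
```

```text
t 15.62 pos [0.4764 0.2203 0.0181] F [ 0.   0.  -0.1] w 0.0682 yaw -19.12 tilt [0.09 0.03]
slide mm [-1.7  0.2  4.1]
fix deg [-0.06 -0.07  0.  ]
```

Request:
jog_arm:
  grip_force: 35
  steps:
    - {"rotation": [0, 0, 0], "slide": [-1.5, 0, 4], "gripper": 0.8}
    - {"rotation": [0, 0, 0], "slide": [0, 0, 2], "gripper": 0.8}
    - {"rotation": [0, 0, 0], "slide": [0, 0, 0], "gripper": 0.5}
    - {"rotation": [0, 0, 0], "slide": [0, 0, 0], "gripper": 0.3}
    - {"rotation": [0, 0, 0], "slide": [0, 0, 0], "gripper": 0.3}
    - {"rotation": [0, 0, 0], "slide": [0, 0, 0], "gripper": 0.3}

```text
time: 16.12
position: [0.4763, 0.2217, 0.0143]
orientation: [-3.096, 0.52, -0.009]
force: [1.4, 0.7, -2.4]
gripper_width: 0.0454
```

```bash
python3 go.py .4747 .2206 .10
```

```text
t 16.12 pos [0.4763 0.2217 0.0143] F [ 1.4  0.7 -2.4] w 0.0454 yaw -19.06 tilt [0.34 0.1 ]
slide mm [ -0.8   1.3 -85.7]
fix deg [-0.21 -0.29  0.  ]
```

Request:
jog_arm:
  steps:
    - {"rotation": [-0.2, -0.3, 0], "slide": [0, 0, -10], "gripper": 0.3}
    - {"rotation": [0, 0, 0], "slide": [0, 0, -25], "gripper": 0.3}
    - {"rotation": [0, 0, 0], "slide": [0, 0, -30], "gripper": 0.3}
    - {"rotation": [0, 0, 0], "slide": [0, 0, -25], "gripper": 0.3}
    - {"rotation": [0, 0, 0], "slide": [0, 0, 0], "gripper": 0.3}

```text
time: 16.53
position: [0.4724, 0.2204, 0.1021]
orientation: [3.092, -0.519, -0.019]
force: [0.6, 0.4, -1.8]
gripper_width: 0.0454
```

```bash
python3 go.py .649 .0085 .10
```

```text
t 16.53 pos [0.4724 0.2204 0.1021] F [ 0.6  0.4 -1.8] w 0.0454 yaw -19.07 tilt [-0.73 -0.23]
slide mm [236.1 142.6   0.7]
fix deg [ 0.45  0.62 -0.  ]
```

Request:
jog_arm:
  steps:
    - {"rotation": [0.4, 0.6, 0], "slide": [20, 12, 0], "gripper": 0.3}
    - {"rotation": [0, 0, 0], "slide": [33, 20, 0], "gripper": 0.3}
    - {"rotation": [0, 0, 0], "slide": [33, 20, 0], "gripper": 0.3}
    - {"rotation": [0, 0, 0], "slide": [33, 20, 0], "gripper": 0.3}
    - {"rotation": [0, 0, 0], "slide": [33, 20, 0], "gripper": 0.3}
    - {"rotation": [0, 0, 0], "slide": [33, 20, 0], "gripper": 0.3}
    - {"rotation": [0, 0, 0], "slide": [25, 15, 0], "gripper": 0.3}
    - {"rotation": [0, 0, 0], "slide": [12, 7, 0], "gripper": 0.3}
    - {"rotation": [0, 0, 0], "slide": [0, 0, 0], "gripper": 0.3}

```text
time: 17.28
position: [0.6412, 0.0143, 0.0892]
orientation: [3.099, -0.511, -0.017]
force: [0.4, 0.7, -2.1]
gripper_width: 0.0454
```

```bash
python3 go.py .649 .0085 .03
```

```text
t 17.28 pos [0.6412 0.0143 0.0892] F [ 0.4  0.7 -2.1] w 0.0454 yaw -18.72 tilt [-0.61  0.08]
slide mm [ 9.8  2.9 59.1]
fix deg [ 0.12  0.6  -0.  ]
```

Request:
jog_arm:
  steps:
    - {"rotation": [0.1, 0.6, 0], "slide": [8.5, 3, 15], "gripper": 0.3}
    - {"rotation": [0, 0, 0], "slide": [0, 0, 20], "gripper": 0.3}
    - {"rotation": [0, 0, 0], "slide": [0, 0, 15], "gripper": 0.3}
    - {"rotation": [0, 0, 0], "slide": [0, 0, 5], "gripper": 0.3}
    - {"rotation": [0, 0, 0], "slide": [0, 0, 0], "gripper": 0.3}

```text
time: 17.7
position: [0.6446, 0.0094, 0.0253]
orientation: [-3.099, 0.514, 0.015]
force: [0.7, -0.6, -2.5]
gripper_width: 0.0454
```

```bash
python3 go.py .649 .0085 .0123
```

```text
t 17.7 pos [0.6446 0.0094 0.0253] F [ 0.7 -0.6 -2.5] w 0.0454 yaw -18.83 tilt [-0.52  0.13]
slide mm [ 4.6 -0.6 13. ]
fix deg [ 0.05  0.53 -0.  ]
```

Request:
jog_arm:
  steps:
    - {"rotation": [0, 0.5, 0], "slide": [2, 0, 4], "gripper": 0.3}
    - {"rotation": [0, 0, 0], "slide": [0, 0, 3], "gripper": 0.3}
    - {"rotation": [0, 0, 0], "slide": [0, 0, 2], "gripper": 0.3}
    - {"rotation": [0, 0, 0], "slide": [0, 0, 0], "gripper": 0.3}

```text
time: 18.03
position: [0.6456, 0.0108, 0.0158]
orientation: [3.1, -0.51, -0.001]
force: [-0.4, 0.1, -2.1]
gripper_width: 0.0456
```

```bash
python3 go.py .649 .0085 .0123
```

```text
t 18.03 pos [0.6456 0.0108 0.0158] F [-0.4  0.1 -2.1] w 0.0456 yaw -18.69 tilt [-0.05 -0.01]
slide mm [4.  1.1 3.5]
fix deg [ 0.03  0.04 -0.  ]
```

Request:
jog_arm:
  steps:
    - {"rotation": [0, 0, 0], "slide": [0, 0, 1.5], "gripper": 0.3}
    - {"rotation": [0, 0, 0], "slide": [0, 0, 1], "gripper": 0.3}
    - {"rotation": [0, 0, 0], "slide": [0, 0, 0.8], "gripper": 0.3}
    - {"rotation": [0, 0, 0], "slide": [0, 0, 0.5], "gripper": 0.3}

```text
time: 18.37
position: [0.6474, 0.0111, 0.0147]
orientation: [-3.1, 0.509, -0.007]
force: [0.6, 0.5, -1.5]
gripper_width: 0.0452
```

```bash
python3 go.py .649 .0085 .0123
```

```text
t 18.37 pos [0.6474 0.0111 0.0147] F [ 0.6  0.5 -1.5] w 0.0452 yaw -18.66 tilt [ 0.26 -0.03]
slide mm [2.3 2.  2.4]
fix deg [-0.06 -0.25  0.  ]
```

Request:
jog_arm:
  steps:
    - {"rotation": [0, -0.2, 0], "slide": [0, 0, 1.5], "gripper": 0.3}
    - {"rotation": [0, 0, 0], "slide": [0, 0, 1], "gripper": 0.3}
    - {"rotation": [0, 0, 0], "slide": [0, 0, 1], "gripper": 0.3}

```text
time: 18.62
position: [0.6481, 0.011, 0.0124]
orientation: [-3.099, 0.51, -0.004]
force: [-2.0, 0.7, 3.3]
gripper_width: 0.0454
```

```bash
python3 go.py .649 .0085 .0123
```

```text
t 18.62 pos [0.6481 0.011  0.0124] F [-2.   0.7  3.3] w 0.0454 yaw -18.68 tilt [0.16 0.04]
slide mm [1.6 2.1 0.1]
fix deg [-0.09 -0.14  0.  ]
```

The foot touches the tray floor at the expected height. Releasing and retreating.

Request:
jog_arm:
  steps:
    - {"rotation": [0, 0, 0], "slide": [0, 0, 0], "gripper": 0.7}
    - {"rotation": [0, 0, 0], "slide": [0, 0, 0], "gripper": 0.7}
    - {"rotation": [0, 0, 0], "slide": [0, 0, -5], "gripper": 0.7}
    - {"rotation": [0, 0, 0], "slide": [0, 0, -20], "gripper": 0.7}
    - {"rotation": [0, 0, 0], "slide": [0, 0, -40], "gripper": 0.7}
    - {"rotation": [0, 0, 0], "slide": [0, 0, -40], "gripper": 0.7}
    - {"rotation": [0, 0, 0], "slide": [-35, 0, -20], "gripper": 0.7}
    - {"rotation": [0, 0, 0], "slide": [-40, 0, 0], "gripper": 0.7}
    - {"rotation": [0, 0, 0], "slide": [-40, 0, 0], "gripper": 0.7}
    - {"rotation": [0, 0, 0], "slide": [-40, 0, 0], "gripper": 0.7}

```text
time: 19.45
position: [0.505, 0.0587, 0.1458]
orientation: [-3.096, 0.519, -0.019]
force: [0.6, 0.8, 0.4]
gripper_width: 0.0599
```

Request:
jog_arm:
  steps:
    - {"rotation": [0, 0, 0], "slide": [-40, 0, 0], "gripper": 0.7}
    - {"rotation": [0, 0, 0], "slide": [-40, 0, 0], "gripper": 0.7}
    - {"rotation": [0, 0, 0], "slide": [0, 0, 0], "gripper": 0.7}
    - {"rotation": [0, 0, 0], "slide": [0, 0, 0], "gripper": 0.7}

```text
time: 19.78
position: [0.4192, 0.0878, 0.1472]
orientation: [-3.095, 0.513, -0.024]
force: [0.7, -0.0, 0.5]
gripper_width: 0.0602
```

```bash
python3 go.py .4 .1 .2; python3 - <<'E'
from h import *
q=[]
for n,(v,u) in dict(top=(110,290),side=(90,230)).items():
    p,d=vision.snapshot(n); W=pts(n,d)
    for l in ('gauge','foot_a'):
        for r in finder.cut_out(n,l):
            w=W[r['pixels']&(d>0)]
            if len(w)>5: t=w[w[:,2]>np.percentile(w[:,2],97)-.006]; print(n,l,round(r['p'],2),np.median(t,axis=0).round(4))
    q.append(cv2.resize(p[v:v+130,u:u+170],(680,520))[:, :])
    m=(abs(W[...,0]-.648)<.035)&(abs(W[...,1]-.011)<.035)&(W[...,2]>.035); print('tray foot top z',np.median(W[m][:,2]),cv2.minAreaRect((W[m][:,:2]*1000).astype(np.float32)))
cv2.imwrite('pics/end.png',cv2.resize(np.hstack(q),(800,306))[...,::-1])
E
```

```text
t 19.78 pos [0.4192 0.0878 0.1472] F [ 0.7 -0.   0.5] w 0.0602 yaw -18.84 tilt [0.91 0.11]
slide mm [-21.4  -5.7 -53.1]
fix deg [-0.4  -0.83  0.  ]
top gauge 0.49 [ 0.4457 -0.265   0.0963]
top gauge 0.42 [0.3251 0.1364 0.0824]
top foot_a 0.91 [ 0.2674 -0.2736  0.0411]
top foot_a 0.51 [0.6463 0.0128 0.0447]
tray foot top z 0.04441191015914692 ((646.3010864257812, 9.754888534545898), (45.455989837646484, 47.75199890136719), 70.79379272460938)
side gauge 0.77 [0.3266 0.1391 0.0834]
side gauge 0.68 [ 0.3025 -0.1669  0.0846]
side foot_a 0.57 [0.6468 0.0116 0.0469]
tray foot top z 0.0457239680774868 ((648.8623046875, 9.492834091186523), (50.51715850830078, 49.96055221557617), 73.40721130371094)
```

View pics/end.png

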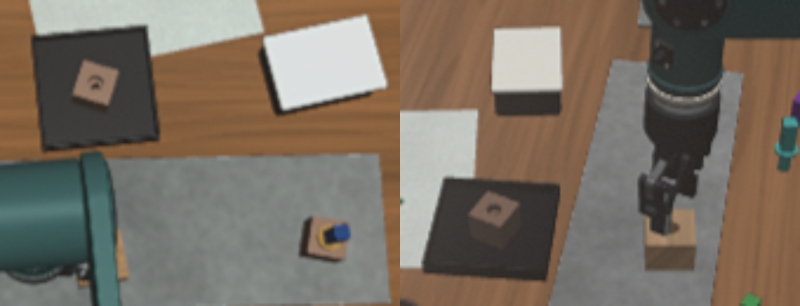

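The foot stands upright at the centre of the tray (left view 96,83), its top at z 0.044. The gauge is seated in the other foot (left view 330,237), handle top at z 0.0963 against an expected 0.096. Handing in.

```bash
python3 -c "
from h import *
print(ctrl.sign_off())"
```

```text
the job is handed in; nothing more can be done
None
```

The job is handed in at about 20 s of the 72 s allowed. It gives no verdict, so what follows rests on my own checks.

- **Tight foot (left, y ≈ +0.22):** the gauge stopped 12.7 mm deep. The highest reading was 13 N, then I held a steady 5 to 8 N for 0.8 s. My first try landed on the foot's rim at about 9 N, so I lifted, recentred and tried again.
- **Foot that takes it (right, y ≈ −0.27):** the pin caught at the mouth of the hole at 15 N. I backed off, shifted about 1 mm, and it then went home freely. I released it there.
- **Tight foot moved:** I set it down in the black tray with about 3 N and drew the arm clear.

**Last checks:**
- The gauge's handle top is at z = 0.0963 m, against 0.096 m expected when fully home. This comes from the top camera only, because the arm hid that foot from the side camera.
- The tray foot's top is at 0.0444 m (top) and 0.0457 m (side), against 0.044 m expected. It is level and near the tray's centre.
- The two cameras disagree by 2 to 3 mm in x and z throughout. I trusted the top one, which matched where the arm made contact.
- I never moved near the mug, the tub or the jar, but I did not measure them again at the end.

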